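# Bring the desk lamp over the greeting card and switch it on

### The arm

A 7-joint arm with a two-finger parallel gripper is mounted at the origin on the work surface. World frame = base frame: x ahead of the robot, y to its left, z up, the work surface at z = 0. Lengths are in m, angles in rad, forces in N, time in s.
With the tool pointing down it reaches from about 0.425 to 0.95 m from the base axis. Payload 4.7 kg.
Tool frame: the origin (TCP) lies at the very end of the fingers, on their centre line; the grasp point (between the pads) lies 19 mm behind it; z points along the fingers, y is the line along which they close (so a half turn about z gives the same grasp; the last joint's range is limited). The gripper opens to 85 mm and grips with 20 to 120 N. Pads are 22 mm wide; open, the fingers measure 114 mm over their backs; the gripper's body (76 mm by 85 mm) begins 54 mm behind the grasp point. The pads swing forward as they close: fully open they stand 13 mm farther back than shut.
Start: joints at [-1.243, 0.469, -0.049, 1.532, 0.024, 1.141, -0.082], TCP at [0.236, 0.633, 0.231] pointing down, gripper open.
Joint ranges: [-2.59, 2.59], [-0.33, 1.99], [-1.39, 1.29], [0.1, 2.45], [-1.04, 4.18], [0.21, 1.99], [-2.66, 2.66]. Speed limits (rad/s): [2.57, 2.57, 3.14, 3.14, 3.14, 3.14, 3.14].

### API

Orientations are given as a unit quaternion [w, x, y, z].
In Python, from plant import read_state, imaging, workorder gives the robot as it stands.
- The arm moves only by the tool apply_moves, never from a script. Its argument "rows" is a list of rows, each a list of 6 numbers: the shift along the world's x, y, z in mm, then the turn, a rotation vector about the world's x, y, z in degrees. In form: [[x, y, z, rx, ry, rz], ...]. A call has 1 to 20 rows; each row shifts and turns the commanded pose from where the row before left it; what a row does not reach is not made up. A row lasts 1/12 s, in which the tool goes at most 41.7 mm and 7.16 degrees, less where a joint would pass 70% of its speed; a pose out of reach is approached as far as the arm can. A call with a gripper value outside its range is refused whole. "gripper" is the opening, from 0 (shut) to 1 (fully open), set as the call begins (left out, the last holds). The fingers move at their own pace and stop on an object; the grip force is fixed at half the most. Time passes only in rows, so rows that do not move let the fingers close. It gives the time, the measured TCP pose, the force, the opening and the grip force at its end, in the units of the state.
- read_state(): the state, without advancing time (a new reading comes with each control period).
- imaging.camera(name): name is "scene" or "top"; returns the picture (400x640x3 uint8, red, green, blue); there is no depth.
- imaging.camera_info(name): a dict with "fov_y" (degrees; the focal length in pixels is half the picture's height over the tangent of half this angle, whatever the lens; pixels are square), "cx", "cy" (the principal point, pixels), "dist" ([k1, k2, p1, p2, k3] as OpenCV has them; the pictures are not rectified), "pose" (4x4, takes a point from camera to world coordinates). Camera axes: x right, y down, z forward; pixel columns grow to the right and rows downward; lengths in m; the calibration is good to about 2 mm. A picture is of the moment at which its call begins. camera_info takes no time and is no camera call.
- workorder.hand_in(): hands the job in; it is judged then, once.
The state is a dict: "clock": time; "q": joint angles; "qvel": joint speeds; "effort": joint torques, N m; "tool_pos": TCP position; "eef_rot": TCP orientation; "wrist_force": force on the tool from outside, world axes, zero at the start; "ft_torque": the same for the moment, N m; "opening": finger opening in m; "finger_force": force on a finger pad.
Only numpy, scipy, OpenCV 4.12 (cv2) and the standard library are available. Lean on these libraries where they do the work, as an engineer would, in place of code of your own. Each camera call takes 0.05 s, during which the arm holds its last target. There are 200 camera calls.

### The job

Set the desk lamp for writing the open pop-up card: push the lamp's swing arm round gently with a fingertip until the lamp's head hangs over the middle of the card's flat writing page (not the closed card on the other side), and press the raised end of the rocker switch on the lamp's base fully down, so that it stays flush. Only push and press: do not grip anything, do not drag, lift or tip the lamp, leave the ink bottle, jar and pen where they are, and finish clear of everything.

Things in the scene. Friction and masses are not known exactly. Their poses are not given: they have to be found in the camera images.
- lamp: the desk lamp, loose on the desk but heavy (about 3 kg): a white slab base 220 x 160 x 24 mm with a thin upright steel post (18 mm thick). Origin: on the desk under the post's axis. The lamp's z is up; its -x points from the post towards the switch end of the base, which reaches 175 mm in -x from the post axis, 45 mm in +x, 80 mm to either side
- lamp_arm (a joint): the lamp's level swing arm, turning about the post's axis on a stiff pivot that stays where it is left (about 1.1 N at 150 mm from the post moves it). Angle in rad, counter-clockwise seen from above is positive; at 0 the arm points along the lamp's -x (over the switch); stops at -2.2 and 2.2
- rod_mid (a point): point on the axis of the swing arm's bare steel rod, 150 mm from the post's axis, 300 mm above the desk. The rod is round, 14 mm thick, level, bare from 25 mm to 190 mm from the post's axis; the pivot's hub on the post tops out at 325 mm
- lamp_head (a point): centre of the underside of the lamp's head, 246 mm from the post's axis and 255 mm above the desk. The head is a white round shade 120 mm across at its lower rim, its top at 322 mm
- switch (a joint): the black rocker switch on the lamp's base: 0 = off, the end away from the post stands up; 0.30 rad = on, that end is flush (level) and the end nearer the post stands up. It stays where it is left; about 2 N on its end moves it, and more cannot hurt it: it then stands on its stop
- switch_end (a point): middle of the top face of the rocker half farther from the post (24 x 28 mm, long side across), 16 mm from the rocker's pivot; off: about 37 mm above the desk, its outer edge 39 mm; pressed flush: the whole half level at 32 mm, 8 mm above the base's top. The rim round the rocker is lower
- switch_pivot (a point): pivot of the rocker switch, on the lamp's base, 140 mm from the post's axis in the lamp's -x, 32 mm above the desk
- card: the open pop-up greeting card, fixed to the desk: one leaf lies flat (140 along its x, 190 mm along its y, 4 mm thick) with the sheet of writing on it; the other leaf stands up at the flat leaf's +x edge, leaning back, 135 mm high; small paper pavilions up to 65 mm high stand in front of it. Origin: middle of the flat leaf, on the desk
- closed_card: a closed dark card lying flat on the other side of the lamp, fixed, 140 x 190 x 8 mm; origin: its middle, on the desk. Not the one to be lit
- ink_bottle: square ink bottle with a round cap, loose, 42 x 42 mm, 79 mm high; origin: centre of its underside. Leave alone
- canister: white round jar, loose, 48 mm across, 95 mm high; origin: centre of its underside. Leave alone
- pen: pen lying on the desk, loose, 150 mm along its x, 10 mm thick; origin: centre of its underside. Leave alone

How it is judged:
By the outcome, as a careful person would: the job done as asked, in the order asked, and still so for the second after the job is handed in, with the robot touching nothing.
It also fails if it takes over 54 s, if anything falls off the work surface, if the arm or the gripper's body presses on something with over 40 N, if the wrist force passes 120 N, or if a joint passes its speed limit or range.

## Working session

There is one attempt and no reset: what is moved stays moved. The work goes in short steps, Python scripts to look and compute and a tool call to move; the robot and the scene stay as the last step left them, time stands still between calls to the robot, and variables do not carry over. Pictures are saved under pics/ and viewed, at most 10 in all, crops included, and the job is handed in when it is done.

Besides the shell and the picture viewer there is one more tool, called after ">>>" by a JSON object that holds its "api" and its "payload". apply_moves: Moves the arm, as the interface text tells. Its arguments: {"type":"object","properties":{"rows":{"type":"array","items":{"type":"array","items":{"type":"number"}}},"gripper":{"type":"number"}},"required":["rows"]}

```bash
mkdir -p pics; cat > h.py <<'E'
import numpy as np, cv2
from plant import read_state, imaging, workorder
def K(n):
    i=imaging.camera_info(n); f=200/np.tan(np.radians(i["fov_y"])/2)
    return np.array([[f,0,i["cx"]],[0,f,i["cy"]],[0,0,1.]]),np.array(i["dist"],float),np.array(i["pose"])
def ray(n,px):
    k,d,T=K(n); u=cv2.undistortPoints(np.array(px,float).reshape(-1,1,2),k,d).reshape(-1,2)
    return T[:3,3],np.c_[u,np.ones(len(u))]@T[:3,:3].T
def onz(n,px,z):
    o,r=ray(n,px); return o+r*((z-o[2])/r[:,2])[:,None]
def proj(n,P):
    k,d,T=K(n); R=T[:3,:3].T
    return cv2.projectPoints(np.array(P,float).reshape(-1,1,3),cv2.Rodrigues(R)[0],-R@T[:3,3],k,d)[0].reshape(-1,2)
def snap(n,f):
    im=imaging.camera(n); cv2.imwrite(f"pics/{f}.png",im[:,:,::-1]); return im
E
python3 - <<'E'
from h import *
for n in("scene","top"):
    snap(n,n+"0"); print(K(n)[2].round(3).tolist(),K(n)[0][0,0])
s=read_state();print(s["clock"],s["tool_pos"],s["eef_rot"],s["opening"])
E
```

```text
[[0.722, 0.45, -0.525, 1.094], [0.692, -0.463, 0.554, -0.527], [0.006, -0.763, -0.646, 0.853], [0.0, 0.0, 0.0, 1.0]] 494.0990881991389
[[-0.014, -0.989, 0.151, 0.454], [-1.0, 0.011, -0.021, 0.019], [0.019, -0.151, -0.988, 1.139], [0.0, 0.0, 0.0, 1.0]] 469.8741023193965
0.1 [0.23554094 0.6319977  0.23032813] [-1.49838461e-04  1.77426726e-01  9.84133591e-01 -8.99325987e-04] 0.08529454930971823
```

View pics/scene0.png

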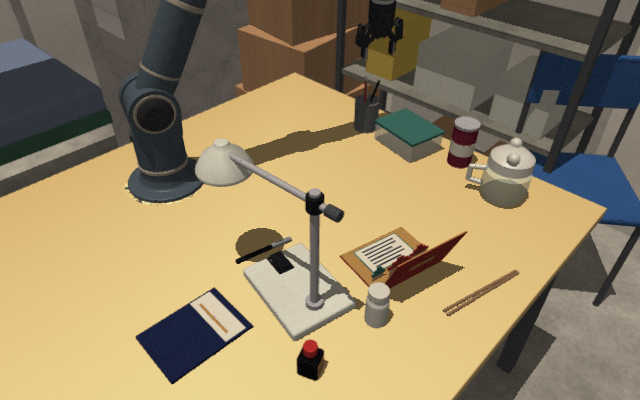

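View pics/top0.png

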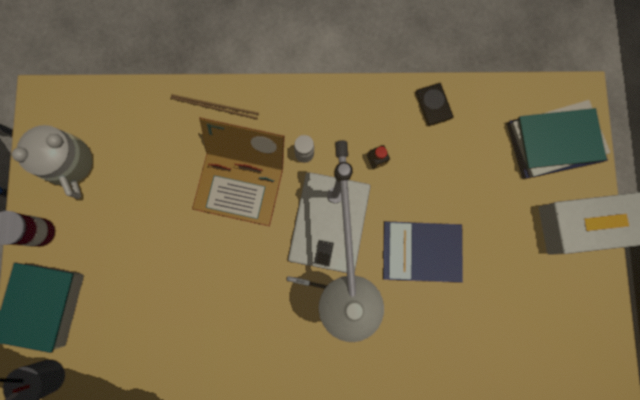

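The scene view shows the lamp: post at about (315,300), head at (225,160), base at (300,285). The open card is at (390,260) and the closed card at (195,330). In the top view the base corners are near (310,174), (370,184), (350,272), (289,262), the head is at (352,308), the hub at (344,171), and the flat leaf spans about (203,157) to (271,224), on the lamp's +y side.

```bash
python3 - <<'E'
from h import *
im=cv2.imread("pics/top0.png"); c=im[130:350,180:480]; cv2.imwrite("pics/c.png",cv2.convertScaleAbs(cv2.resize(c,None,fx=2.6,fy=2.6,interpolation=cv2.INTER_CUBIC),alpha=1.6))
base=onz("top",[(310,174),(370,184),(350,272),(289,262)],.024); print("base",base.round(3).tolist())
print("card",onz("top",[(203,157),(282,170),(271,224),(193,208)],.004).round(3).tolist())
print("hub",onz("top",[(344,171)],.325).round(3)); print("headtop",onz("top",[(354,311)],.322).round(3))
print("switch",onz("top",[(324,253)],.034).round(3))
print("hub/scene",onz("scene",[(315,193)],.325).round(3),"post foot",onz("scene",[(314,302)],.024).round(3),"head",onz("scene",[(221,143)],.322))
print("jar",onz("top",[(304,148)],.095),"ink",onz("top",[(382,153)],.079))
E
```

```text
base [[0.681, 0.013, 0.024], [0.654, -0.132, 0.024], [0.445, -0.078, 0.024], [0.47, 0.064, 0.024]]
card [[0.73, 0.276, 0.004], [0.695, 0.082, 0.004], [0.562, 0.108, 0.004], [0.603, 0.297, 0.004]]
hub [[ 0.624 -0.046  0.325]]
headtop [[ 0.382 -0.058  0.322]]
switch [[ 0.49  -0.018  0.034]]
hub/scene [[ 0.632 -0.045  0.325]] post foot [[ 0.626 -0.04   0.024]] head [[ 0.38686854 -0.05713191  0.322     ]]
jar [[0.72669653 0.02619445 0.095     ]] ink [[ 0.71736136 -0.15454327  0.079     ]]
```

View pics/c.png

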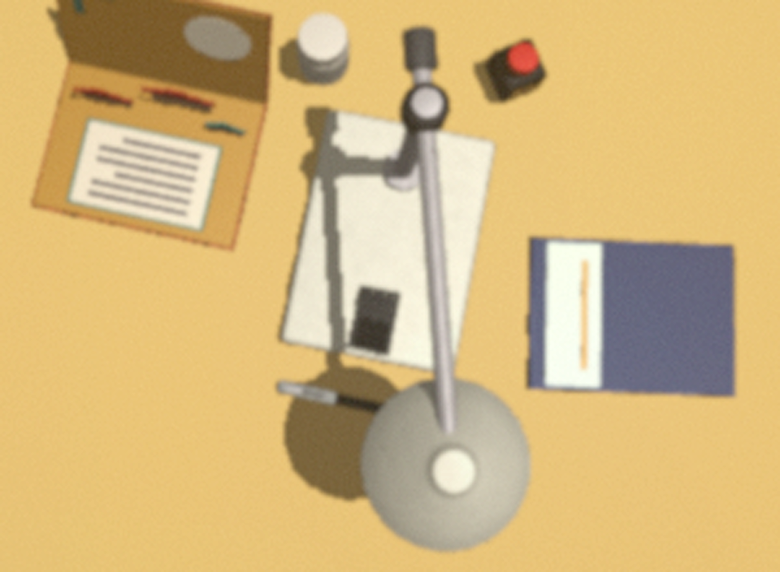

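The crop gives these corners in crop pixels. Base: (331,109), (494,143), (455,371), (280,341). Flat leaf: (68,62), (267,102), (233,249), (32,206). The hub is at (427,101), the head knob at (454,470), and the rocker at (376,320) with its outer half lower in the picture.

```bash
python3 - <<'E'
from h import *
c=lambda L:[((x+.5)/2.6-.5+180,(y+.5)/2.6-.5+130) for x,y in L]
b=onz("top",c([(331,109),(494,143),(455,371),(280,341)]),.024)[:,:2]
print("base",b.round(4).tolist(),[np.linalg.norm(b[i]-b[i-1]).round(3) for i in range(4)])
u=(b[0]+b[1]-b[2]-b[3]); u/=np.linalg.norm(u); m=b.mean(0); post=m+u*.065
v=b[0]-b[1]+b[3]-b[2]; print("x dir",np.degrees(np.arctan2(u[1],u[0])),"from y",np.degrees(np.arctan2(v[1],v[0]))-90,"post",post)
hub=onz("top",c([(427,101)]),.325)[0,:2]; print("hub",hub)
k=onz("top",c([(454,470)]),.322)[0,:2]; print("knob",k,np.linalg.norm(k-hub))
cd=onz("top",c([(68,62),(267,102),(233,249),(32,206)]),.004)[:,:2]; cm=cd.mean(0)
print("card",cm,[np.linalg.norm(cd[i]-cd[i-1]).round(3) for i in range(4)])
print("sw",onz("top",c([(376,320),(361,287),(399,293),(388,353),(352,347)]),.033)[:,:2].round(4).tolist())
for P in(post,hub):
  d=cm-P; a=np.arctan2(d[1],d[0]); h=k-P; print("dist",np.linalg.norm(d),"target",np.degrees(a),"now",np.degrees(np.arctan2(h[1],h[0])))
  e=np.degrees(np.arctan2(-u[1],-u[0])); print("zero dir",e,"pivot",P-.14*u,"end",P-.156*u)
E
```

```text
base [[0.6865, 0.02], [0.6528, -0.131], [0.4442, -0.0894], [0.4732, 0.0683]] [np.float64(0.219), np.float64(0.155), np.float64(0.213), np.float64(0.16)]
x dir -12.029670401274517 from y -11.46969443974777 post [ 0.62773975 -0.04658272]
hub [ 0.62850465 -0.04577856]
knob [ 0.3829013 -0.0582093] 0.24591772719162946
card [0.64916292 0.19032585] [np.float64(0.141), np.float64(0.193), np.float64(0.143), np.float64(0.192)]
sw [[0.4906, -0.0185], [0.5204, -0.0054], [0.5145, -0.0396], [0.4611, -0.0288], [0.4668, 0.0034]]
dist 0.2378752260880963 target 84.83290966148732 now -177.28125315431993
zero dir 167.9703295987255 pivot [ 0.49081418 -0.01740417] end [ 0.47516554 -0.01406948]
dist 0.23700645445327534 target 84.99956222659603 now -177.10255872294525
zero dir 167.9703295987255 pivot [ 0.49157907 -0.01660002] end [ 0.47593044 -0.01326533]
```

>>> {"api": "apply_moves", "payload": {"gripper": 0, "rows": [[21,-23,17,0,0,-3.5],[21,-23,17,0,0,-3.5],[21,-23,17,0,0,-3.5],[21,-23,17,0,0,-3.5],[21,-23,17,0,0,-3.5],[21,-23,17,0,0,-3.5],[21,-23,17,0,0,-3.5],[21,-23,17,0,0,-3.5],[21,-23,17,0,0,-3.5],[21,-23,17,0,0,-3.5],[0,0,0,0,0,0]]}}

```text
clock: 1.02
tool_pos: [0.4525, 0.3963, 0.4053]
eef_rot: [0.003, 0.471, 0.882, 0.002]
wrist_force: [1.4, -1.3, 0.5]
opening: 0.0003
finger_force: 0.0
```

>>> {"api": "apply_moves", "payload": {"rows": [[2,-30,0,0,0,-2],[2,-30,0,0,0,-2],[2,-30,0,0,0,-2],[2,-30,0,0,0,-2],[2,-30,0,0,0,-2],[2,-30,0,0,0,-2],[2,-30,0,0,0,-2],[2,-30,0,0,0,-2],[2,-30,0,0,0,-2],[2,-30,0,0,0,-2],[2,-30,0,0,0,-2],[2,-30,0,0,0,-2],[2,-30,0,0,0,-2],[2,-30,0,0,0,-2],[2,-30,0,0,0,-2],[2,-30,0,0,0,-2],[0,-30,0,0,0,-3],[0,0,0,0,0,0]]}}

```text
clock: 2.52
tool_pos: [0.4764, -0.1143, 0.4014]
eef_rot: [0.001, 0.714, 0.7, -0.001]
wrist_force: [-0.5, -0.1, 0.6]
opening: -0.0
finger_force: 0.0
```

```bash
cat > arc.py <<'E'
from h import *
def arc(a0,a1,n,P=np.array([628,-46.]),r=150):
    t=np.radians(np.linspace(a0,a1,n)); d=7+14.5*abs(np.sin(t))+11*abs(np.cos(t))
    return np.c_[P[0]+r*np.cos(t)-d*np.sin(t),P[1]+r*np.sin(t)+d*np.cos(t)]
E
python3 - <<'E'
from arc import *
w=arc(185,93,28); print(w[0].round(),w[-1].round(),np.diff(w.round(),axis=0).astype(int).tolist())
E
```

```text
[480. -78.] [598. 103.] [[-1, 9], [-2, 9], [0, 8], [0, 9], [0, 8], [1, 8], [1, 9], [2, 8], [2, 8], [2, 8], [4, 8], [3, 8], [4, 8], [5, 7], [5, 8], [5, 7], [6, 6], [7, 7], [7, 6], [7, 6], [8, 5], [8, 5], [8, 4], [9, 4], [9, 3], [9, 3], [9, 2]]
```

>>> {"api": "apply_moves", "payload": {"rows": [[0,0,-15,0,0,0],[0,0,-15,0,0,0],[0,0,-15,0,0,0],[0,0,-15,0,0,0],[0,0,-15,0,0,0],[0,0,-15,0,0,0],[0,0,-15,0,0,0],[0,0,-11,0,0,0],[0,0,0,0,0,0],[0,0,0,0,0,0]]}}

```text
clock: 3.35
tool_pos: [0.4776, -0.1072, 0.2851]
eef_rot: [-0.0, 0.71, 0.705, -0.0]
wrist_force: [-0.4, -0.4, 1.4]
opening: -0.0004
finger_force: 0.0
```

>>> {"api": "apply_moves", "payload": {"rows": [[1,10,0,0,0,0],[1,10,0,0,0,0],[0,9,0,0,0,0],[-1,9,0,0,0,0],[-2,9,0,0,0,0],[0,8,0,0,0,0],[0,9,0,0,0,0],[0,8,0,0,0,0],[1,8,0,0,0,0],[1,9,0,0,0,0],[2,8,0,0,0,0],[2,8,0,0,0,0],[2,8,0,0,0,0],[4,8,0,0,0,0],[0,0,0,0,0,0]]}}

```text
clock: 4.6
tool_pos: [0.4893, 0.0161, 0.2851]
eef_rot: [-0.0, 0.709, 0.705, 0.0]
wrist_force: [0.2, -0.0, 0.4]
opening: 0.0
finger_force: 0.0
```

```bash
python3 - <<'E'
from h import *
snap("top","t1");print(read_state()["tool_pos"],read_state()["wrist_force"])
E
```

```text
[0.48891856 0.0150337  0.28505452] [-0.43143936 -0.94236427 -0.40009984]
```

View pics/t1.png

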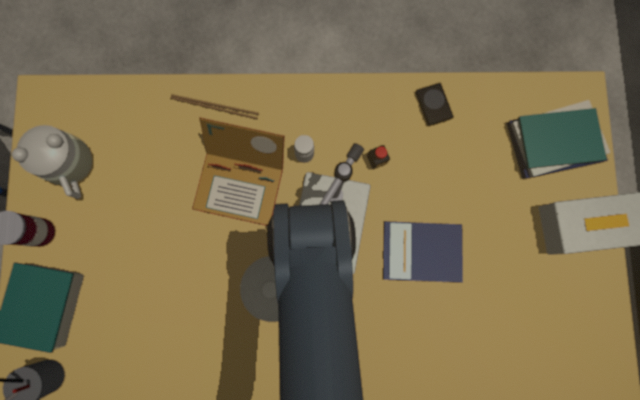

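The arm is turning: the head is now near (268,290), the base has stayed at (350,200), and the gripper is above the rod. Continuing.

>>> {"api": "apply_moves", "payload": {"rows": [[3,8,0,0,0,0],[4,8,0,0,0,0],[5,7,0,0,0,0],[5,8,0,0,0,0],[5,7,0,0,0,0],[6,6,0,0,0,0],[7,7,0,0,0,0],[7,6,0,0,0,0],[7,6,0,0,0,0],[8,5,0,0,0,0],[8,5,0,0,0,0],[8,4,0,0,0,0],[9,4,0,0,0,0],[9,3,0,0,0,0],[9,3,0,0,0,0],[5,1,0,0,0,0],[0,0,0,0,0,0],[0,0,0,0,0,0]]}}

```text
clock: 6.15
tool_pos: [0.5941, 0.1017, 0.2852]
eef_rot: [0.0, 0.71, 0.704, 0.0]
wrist_force: [0.4, 0.1, 0.0]
opening: -0.0
finger_force: 0.0
```

```bash
python3 - <<'E'
from h import *
print(read_state()["tool_pos"],read_state()["wrist_force"])
a=snap("top","t2");b=snap("scene","s2");o=np.zeros((400,640,3),np.uint8)
cv2.imwrite("pics/j.png",np.vstack([cv2.resize(a[100:300,150:450],(450,300)),cv2.resize(b[100:300,250:550],(450,300))])[:,:,::-1])
E
```

```text
[0.59405196 0.10169718 0.2851993 ] [0.37685559 0.09064364 0.00602215]
```

View pics/j.png

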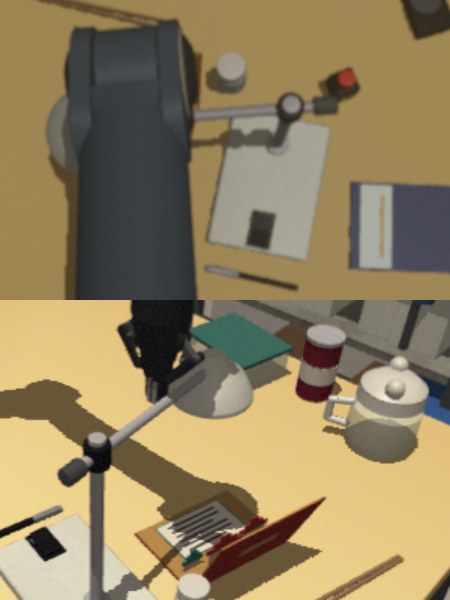

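Joint view: top crop shows the hub at (290,107), the rod emerging at (197,116) and the counterweight at (328,104). The scene crop shows the head at (213,388), roughly above the card, with the base unmoved.

```bash
python3 - <<'E'
from h import *
a=cv2.imread("pics/t2.png"); g=cv2.cvtColor(a,cv2.COLOR_BGR2HSV); 
m=(g[:,:,1]<70)&(g[:,:,2]>60)
L=[]
for c in range(284,334):
    r=np.flatnonzero(m[160:184,c])+160
    if 3<=len(r)<=10: L.append((c,r.mean()))
print(len(L),L[0],L[-1])
p=onz("top",L,.3)[:,:2]; v=cv2.fitLine(p.astype(np.float32),cv2.DIST_HUBER,0,.01,.01).ravel()
P=np.array([.628,-.046]); s=(P-v[2:])@[-v[1],v[0]]
print(np.degrees(np.arctan2(v[1],v[0])),"off post",s, "extent",p[0],p[-1])
E
```

```text
20 (284, np.float64(176.0)) (303, np.float64(173.125))
-79.53958 off post -0.011260970952400015 extent [0.62109558 0.06149984] [0.62608037 0.02696482]
```

>>> {"api": "apply_moves", "payload": {"rows": [[4,1,0,0,0,0],[4,0,0,0,0,0],[4,1,0,0,0,0],[4,0,0,0,0,0],[4,1,0,0,0,0],[3,0,0,0,0,0],[0,0,0,0,0,0],[0,0,0,0,0,0]]}}

```text
clock: 6.92
tool_pos: [0.6171, 0.1047, 0.2852]
eef_rot: [0.0, 0.71, 0.704, 0.0]
wrist_force: [-1.5, -0.1, 0.2]
opening: -0.0001
finger_force: 0.0
```

>>> {"api": "apply_moves", "payload": {"rows": [[-5,0,0,0,0,0],[-10,0,0,0,0,0],[-20,0,0,0,0,0],[-30,0,0,0,0,0],[-20,-20,0,0,0,0],[-20,-30,0,0,0,0],[-13,-30,0,0,0,0],[0,-30,0,0,0,0],[0,0,0,0,0,0],[0,0,0,0,0,0]]}}

```text
clock: 7.75
tool_pos: [0.4978, -0.0071, 0.2859]
eef_rot: [-0.0, 0.711, 0.703, 0.001]
wrist_force: [0.3, 0.8, -0.3]
opening: -0.0002
finger_force: 0.0
```

```bash
python3 - <<'E'
from h import *
print(read_state()["tool_pos"])
a=snap("top","t3");b=snap("scene","s3")
cv2.imwrite("pics/j3.png",np.vstack([cv2.resize(a[100:300,150:450],(450,300)),cv2.resize(b[100:300,250:550],(450,300))])[:,:,::-1])
E
```

```text
[ 0.49775643 -0.00709466  0.28585801]
```

View pics/j3.png

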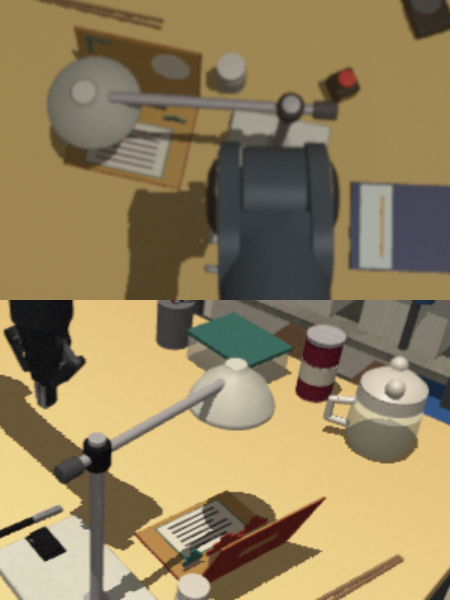

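The head's knob is at crop (84,92) in the top view and (236,364) in the scene view, above the card. The base, jar and ink look unmoved.

```bash
python3 - <<'E'
from h import *
f=lambda x,y,a,b:[((x+.5)/1.5-.5+a,(y+.5)/1.5-.5+b)]
P=np.array([.628,-.046])
for n,k in(("top",f(84,92,150,100)),("scene",f(236,364-300,250,100))):
    h=onz(n,k,.322)[0,:2]; d=h-P; print(n,h,np.linalg.norm(d),np.degrees(np.arctan2(*d[::-1])))
# rim circle in top: left 47,right 142,top 57,bottom 149
print("rim",onz("top",f(94.5,103,150,100),.255))
g=onz("top",f(108.5,0,0,0),.3)
print("rod",[ (lambda d:np.degrees(np.arctan2(d[1],d[0])))(onz("top",f(x,y,150,100),.3)[0,:2]-P) for x,y in((130,98),(200,102))])
print("sheet",onz("top",[(( x+.5)/2.6-.5+180,(y+.5)/2.6-.5+130) for x,y in((89,119),(220,146),(205,230),(69,203))],.004)[:,:2].mean(0))
E
```

```text
top [0.64482409 0.19853786] 0.24511592299289528 86.06427816562713
scene [0.64860326 0.20119   ] 0.24804715003595976 85.2354167371264
rim [[0.64603764 0.19966302 0.255     ]]
rod [np.float64(85.86092976284111), np.float64(85.66696672804568)]
sheet [0.62999437 0.19412717]
```

>>> {"api": "apply_moves", "payload": {"rows": [[-2,-0.5,-10,0,0,6],[-2,-0.5,-10,0,0,6],[-2,-0.5,-10,0,0,6],[-2,-0.5,-10,0,0,6],[-2,-0.5,-10,0,0,6],[-2,-0.5,-10,0,0,6],[-2,-0.5,-10,0,0,6],[-2,-0.5,-10,0,0,6],[-2,-0.5,-10,0,0,6],[-2,-0.5,-10,0,0,6],[-2,-0.5,-10,0,0,6],[-2,-0.5,-10,0,0,6],[-2,0,-10,0,0,6],[0,0,-20,0,0,0],[0,0,-20,0,0,0],[0,0,-20,0,0,0],[0,0,-20,0,0,0],[0,0,0,0,0,0],[0,0,0,0,0,0]]}}

```text
clock: 9.43
tool_pos: [0.4721, -0.0104, 0.0746]
eef_rot: [-0.001, 0.107, 0.994, -0.0]
wrist_force: [1.0, -0.0, 0.6]
opening: 0.0001
finger_force: 0.0
```

```bash
python3 - <<'E'
from h import *
print(read_state()["tool_pos"],read_state()["wrist_force"])
b=snap("scene","s4")
cv2.imwrite("pics/j4.png",cv2.resize(b[190:340,200:400],(800,600),interpolation=cv2.INTER_CUBIC)[:,:,::-1])
E
```

```text
[ 0.47214482 -0.01040755  0.07464252] [ 0.98984513 -0.01745219  0.56095053]
```

View pics/j4.png

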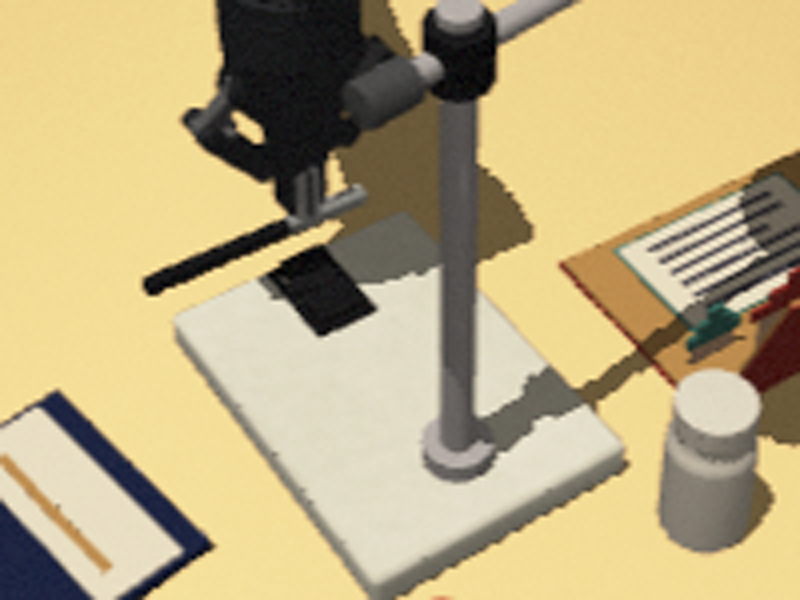

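The switch is at crop (322,292), the fingertip hovers at (308,220), and the pen lies behind, in the clear.

```bash
python3 - <<'E'
from h import *
c=[((x+.5)/4-.5+200,(y+.5)/4-.5+190) for x,y in((265,280),(330,248),(378,308),(320,336))]
p=onz("scene",c,.032)[:,:2];print(p.round(4).tolist(),p.mean(0))
t=[(( x+.5)/4-.5+200,(y+.5)/4-.5+190) for x,y in[(308,222)]]
print(onz("scene",t,.075), (proj("scene",read_state()["tool_pos"])+.5-[200,190])*4)
E
```

```text
[[0.466, -0.0332], [0.4739, 0.0103], [0.5282, -0.0034], [0.5202, -0.0407]] [ 0.49705172 -0.01673338]
[[ 0.48253796 -0.01235085  0.075     ]] [[299.30280611 211.985619  ]]
```

>>> {"api": "apply_moves", "payload": {"rows": [[1,-2,-8,0,0,0],[1,-1,-8,0,0,0],[0,0,-8,0,0,0],[0,0,-6,0,0,0],[0,0,-3,0,0,0],[0,0,-3,0,0,0],[0,0,-2,0,0,0],[0,0,-2,0,0,0],[0,0,-2,0,0,0],[0,0,0,0,0,0],[0,0,0,0,0,0]]}}

```text
clock: 10.4
tool_pos: [0.4752, -0.0145, 0.0334]
eef_rot: [0.0, 0.108, 0.994, 0.0]
wrist_force: [0.4, 0.3, -0.0]
opening: -0.0001
finger_force: 0.0
```

>>> {"api": "apply_moves", "payload": {"rows": [[0,0,-1,0,0,0],[0,0,-1,0,0,0],[0,0,-1,0,0,0],[0,0,0,0,0,0],[0,0,0,0,0,0]]}}

```text
clock: 10.82
tool_pos: [0.4754, -0.0145, 0.0318]
eef_rot: [0.001, 0.108, 0.994, 0.001]
wrist_force: [-4.6, 0.1, 16.6]
opening: -0.0
finger_force: 8.1
```

>>> {"api": "apply_moves", "payload": {"rows": [[0,0,4,0,0,0],[0,0,8,0,0,0],[0,0,20,0,0,0],[0,0,30,0,0,0],[0,0,30,0,0,0],[0,0,30,0,0,0],[0,-15,30,0,0,0],[0,-30,20,0,0,0],[0,-30,0,0,0,0],[0,-30,0,0,0,0],[0,-30,0,0,0,0],[0,-30,0,0,0,0],[0,-30,0,0,0,0],[0,-30,0,0,0,0],[0,-30,0,0,0,0],[0,-30,0,0,0,0],[0,-15,0,0,0,0],[0,0,0,0,0,0],[0,0,0,0,0,0]]}}

```text
clock: 12.4
tool_pos: [0.4743, -0.315, 0.2023]
eef_rot: [-0.0, 0.109, 0.994, 0.0]
wrist_force: [-0.3, 0.9, -0.0]
opening: 0.0002
finger_force: 0.0
```

```bash
python3 - <<'E'
from h import *
print(read_state()["tool_pos"],read_state()["wrist_force"])
b=snap("scene","s5");a=snap("top","t5")
cv2.imwrite("pics/j5.png",np.hstack([cv2.resize(b[190:340,200:400],(400,300),interpolation=cv2.INTER_CUBIC),cv2.resize(a[120:300,180:420],(400,300),interpolation=cv2.INTER_CUBIC)])[:,:,::-1])
E
```

```text
[ 0.47426462 -0.31499695  0.2023103 ] [-0.29285187  0.90871477 -0.02519619]
```

View pics/j5.png

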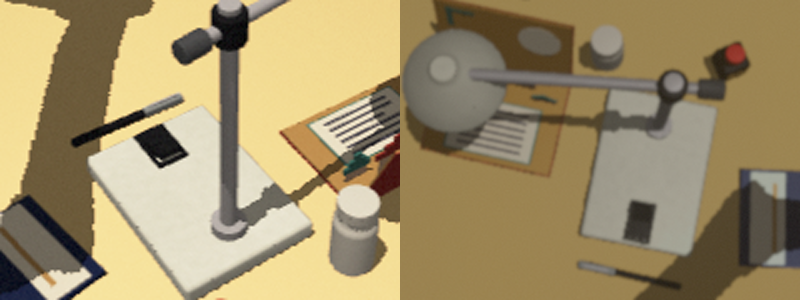

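The left view shows the rocker at (162,147) with its post-side end now raised and its outer end flush. The right view shows the head still over the card, and the base, pen, jar and ink where they were. The robot is clear.

```bash
python3 -c "
from h import *
print(workorder.hand_in())"
```

```text
the job is handed in; nothing more can be done
None
```

The lamp's head hangs about 9 mm from the middle of the open card's writing page, where about 8 mm is the closest its arm can get. The rocker switch is pressed flush, the robot stands clear, and the job was handed in at about 12.5 s.

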